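# Size a bushing on the stepped gauge

## Task

Size the steel ring that stands next to the orange end of the wooden board: slide it, without dropping it, gently down over the stepped mandrel of the gauge until it stops on its own step, and press it home there with about 10 newtons for half a second, never over 20. Then take it off and set it down flat in the tray of the same colour as the step it stopped on. Leave the other two rings where they stand and do not disturb the plastic cup.

Things in the scene. Friction and masses are not known exactly. Their poses are not given: they have to be found in the camera images.
- ring_a_centre (a point): steel ring (bushing), outside diameter 50 mm, height 30 mm, 0.18 kg, standing on its end, bore upright; the three rings differ in bore (18.6, 24.6 or 30.6 mm, not known which) and in the depth (unknown, 2 to 7 mm) of a wider counterbore in the lower end, into which the step goes; origin at the ring's centre, half-way up (15 mm above its underside), z along the bore
- ring_b_centre (a point): steel ring (bushing), outside diameter 50 mm, height 30 mm, 0.18 kg, standing on its end, bore upright; the three rings differ in bore (18.6, 24.6 or 30.6 mm, not known which) and in the depth (unknown, 2 to 7 mm) of a wider counterbore in the lower end, into which the step goes; origin at the ring's centre, half-way up (15 mm above its underside), z along the bore
- ring_c_centre (a point): steel ring (bushing), outside diameter 50 mm, height 30 mm, 0.18 kg, standing on its end, bore upright; the three rings differ in bore (18.6, 24.6 or 30.6 mm, not known which) and in the depth (unknown, 2 to 7 mm) of a wider counterbore in the lower end, into which the step goes; origin at the ring's centre, half-way up (15 mm above its underside), z along the bore
- ring_a: the same ring as point ring_a_centre; origin at the centre of its underside, z along the bore
- ring_b: the same ring as point ring_b_centre; origin at the centre of its underside, z along the bore
- ring_c: the same ring as point ring_c_centre; origin at the centre of its underside, z along the bore
- next_place (a point): on the queue board (plywood, 80 x 270 x 10 mm, fixed, with an orange strip across one end): the point on its top, 60 mm in from the orange end, where the ring to be sized stands; the board's long side is this frame's y axis (orange end towards -y); the other two rings stand 75 and 150 mm further along +y
- mandrel: upright stepped mandrel on the gauge's fixed foot (90 x 90 x 14 mm, with a 48 mm collar to 28 mm); z up its axis, origin level with the collar's top. Sprung: sinks 1 mm per 8 N of downward load after a 2 N preload (10 N: 1 mm, 20 N: 2.25 mm), 6 mm at most. A ring has 1.3 mm play round the steps it passes and stops on the first one wider than its bore; held off-centre it can catch on a higher step until worked sideways a little
- step_red (a point): centre of the flat top of the red (highest) step, diameter 22 mm, 52 mm above body mandrel's origin; the top 6 mm of every step taper by 1 mm in radius; a ring of 18.6 mm bore stops here, its underside lower than this point by its counterbore depth (2 to 7 mm)
- step_yellow (a point): centre of the top of the yellow (middle) step, diameter 28 mm, 36 mm above body mandrel's origin; a ring of 24.6 mm bore stops here, its underside 2 to 7 mm lower
- step_blue (a point): centre of the top of the blue (lowest) step, diameter 34 mm, 20 mm above body mandrel's origin; a ring of 30.6 mm bore stops here, its underside 2 to 7 mm lower
- mandrel_nose (a point): tip of the mandrel's bare steel nose, 102 mm above the bench when unloaded and 22 mm above the red step; nose diameter 16 mm, its top 12 mm tapering to 6 mm
- tray_red: shallow red painted square steel tray, 100 x 100 mm, fixed; floor 3 mm thick, rim 9 mm high and 4 mm wide; origin at the centre of its underside; the three trays change places from run to run
- tray_yellow: shallow yellow painted square steel tray, 100 x 100 mm, fixed; floor 3 mm thick, rim 9 mm high and 4 mm wide; origin at the centre of its underside; the three trays change places from run to run
- tray_blue: shallow blue painted square steel tray, 100 x 100 mm, fixed; floor 3 mm thick, rim 9 mm high and 4 mm wide; origin at the centre of its underside; the three trays change places from run to run
- plastic_cup: grey-white plastic cup, 80 mm wide, 92 mm high, a bystander behind the trays; origin at the centre of its base
Mind the look-alikes: they are no part of the job. What is shaped like the ring_b but black is not meant.

How it is judged:
By the outcome, as a careful person would: the job done as asked, in the order asked, and still so for the second after the job is handed in, with the robot touching nothing.
It also fails if it takes over 51 s, if anything falls off the work surface, if the arm or the gripper's body presses on something with over 40 N, if the wrist force passes 120 N, or if a joint passes its speed limit or range.

## Robot

A 7-joint arm with a two-finger parallel gripper is mounted at the origin on a cart in front of the work surface, level with it; the furniture and walls round the work are solid. World frame = base frame: x ahead of the robot, y to its left, z up, the work surface at z = 0. Lengths are in m, angles in rad, forces in N, time in s.
With the tool pointing down it reaches from about 0.425 to 0.925 m from the base axis. Payload 6.8 kg.
Tool frame: the origin (TCP) lies between the finger pads; the fingertips stand r.tcp_to_tips ahead of it and the grasp point (between the pads) lies 3 mm ahead of it (r.tcp_to_tips is the distance from the TCP to the fingertips, in m); z points along the fingers, y is the line along which they close (so a half turn about z gives the same grasp; the last joint's range is limited). The gripper opens to 85 mm and grips with 20 to 120 N. Pads are 22 mm wide; open, the fingers measure 114 mm over their backs; the gripper's body (76 mm by 85 mm) begins 54 mm behind the grasp point. The pads swing forward as they close: fully open they stand 13 mm farther back than shut.
Start: joints at [1.025, 0.477, 0.022, 1.555, -0.011, 1.109, -0.083], TCP at [0.286, -0.611, 0.253] pointing down, gripper open.
Joint ranges: [-2.96, 2.96], [-0.34, 2.1], [-1.41, 1.46], [0.24, 2.44], [-1.37, 4.51], [0.17, 1.92], [-2.96, 2.96]. Speed limits (rad/s): [2.39, 2.39, 3.14, 3.14, 3.14, 3.14, 3.14].

## Interface

Orientations are given as a rotation vector (axis times angle).
In Python, from bench import r gives the robot as it stands. The module is installed in compiled form; this text tells all that it offers.
- The arm moves only by the tool step_arm, never from a script. Its argument "moves" is a list of rows, each an object of numbers: "rx", "ry", "rz": the turn, a rotation vector about the tool's x, y, z in degrees; "dx", "dy", "dz": the shift along the tool's x, y, z in mm; "gripper": the opening, from -1 (shut) to 1 (fully open). In form: [{"rx": .., "ry": .., "rz": .., "dx": .., "dy": .., "dz": .., "gripper": ..}, ...]. A call has 1 to 20 rows; each row shifts and turns the commanded pose from where the row before left it, along the tool's axes as they then stand; what a row does not reach is not made up. A row lasts 1/8 s, in which the tool goes at most 62.5 mm and 10.7 degrees, less where a joint would pass 70% of its speed; a pose out of reach is approached as far as the arm can. A call is refused whole if a number of a shift passes 62.5 or a number of a turn 10.7, either way. A call with a gripper value outside its range is refused whole. The fingers move at their own pace and stop on an object; "grip_force" is the grip in N (left out, the last holds). Time passes only in rows, so rows that do not move let the fingers close. It gives the time, the measured TCP pose, the force, the opening and the grip force at its end, in the units of the state.
- r.get_obs(): the state, without advancing time (a new reading comes with each control period).
- r.grab_frame(name): name is "scene" or "top" or "wrist"; returns the picture (420x560x3 uint8, blue, green, red); there is no depth.
- r.camera_info(name): a dict with "mtx" (3x3 intrinsics, pixels), "rvec" (rotation vector, rad) and "tvec" (3), from world to camera coordinates, as OpenCV has them. Camera axes: x right, y down, z forward; pixel columns grow to the right and rows downward; lengths in m; the calibration is good to about 2 mm. A picture is of the moment at which its call begins: read the wrist's pose just before it. camera_info takes no time and is no camera call; for the wrist camera it gives the pose at the moment of the call.
- r.hand_in(): hands the job in; it is judged then, once.
The state is a dict: "clock": time; "joints": joint angles; "qvel": joint speeds; "tau": joint torques, N m; "tcp_pos": TCP position; "orientation": TCP orientation; "contact_force": force on the tool from outside, world axes, zero at the start; "moment": the same for the moment, N m; "grip_width": finger opening in m; "gripper_force": force on a finger pad.
Only numpy, scipy, OpenCV 4.12 (cv2) and the standard library are available. Lean on these libraries where they do the work, as an engineer would, in place of code of your own. Each camera call takes 0.05 s, during which the arm holds its last target. There are 200 camera calls.

## Working session

There is one attempt and no reset: what is moved stays moved. The work goes in short steps, Python scripts to look and compute and a tool call to move; the robot and the scene stay as the last step left them, time stands still between calls to the robot, and variables do not carry over. Pictures are saved under pics/ and viewed, at most 11 in all, crops included, and the job is handed in when it is done.

Besides the shell and the picture viewer there is one more tool, called after "Emit:" in YAML: its name, and indented under it one key for each argument. step_arm: Moves the arm, as the interface text tells. Its arguments: {"type":"object","properties":{"moves":{"type":"array","items":{"type":"object","properties":{"rx":{"type":"number"},"ry":{"type":"number"},"rz":{"type":"number"},"dx":{"type":"number"},"dy":{"type":"number"},"dz":{"type":"number"},"gripper":{"type":"number"}}}},"grip_force":{"type":"number"}},"required":["moves"]}

```bash
mkdir -p pics && python3 - <<'E'
from bench import r
import cv2
o=r.get_obs(); print({k:o[k] for k in('clock','tcp_pos','orientation','contact_force','grip_width')}, r.tcp_to_tips)
for n in("scene","top"):
    cv2.imwrite(f"pics/{n}0.png",r.grab_frame(n)); c=r.camera_info(n); print(n,c)
E
```

```text
{'clock': 0.0, 'tcp_pos': array([ 0.28588711, -0.61084821,  0.25231847]), 'orientation': array([-3.06490489e+00, -6.81831011e-01,  8.63794105e-04]), 'contact_force': array([-0.88983869, -0.27057665, -0.02823045]), 'grip_width': 0.0851247602095437} 0.022
scene {'mtx': array([[430.48354803,   0.        , 278.14690531],
       [  0.        , 430.48354803, 212.91658122],
       [  0.        ,   0.        ,   1.        ]]), 'rvec': array([ 2.09632181, -1.35735055,  0.48017342]), 'tvec': array([0.00507645, 0.57066775, 0.58890817])}
top {'mtx': array([[383.66400404,   0.        , 283.35056321],
       [  0.        , 383.66400404, 207.53218334],
       [  0.        ,   0.        ,   1.        ]]), 'rvec': array([ 2.17725735, -2.14476461,  0.09288523]), 'tvec': array([0.27668035, 0.59615473, 0.9651815 ])}
```

View pics/top0.png

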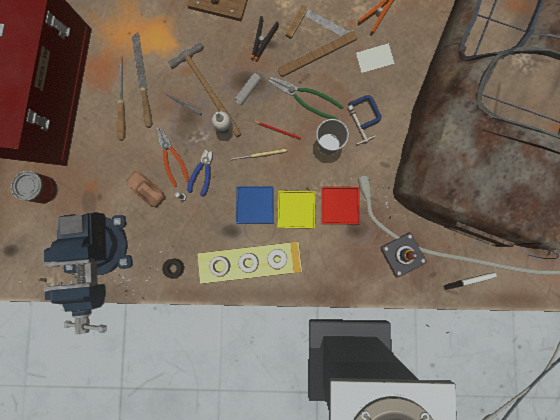

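View pics/scene0.png

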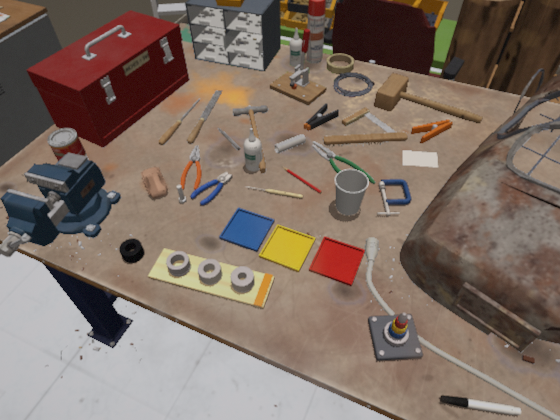

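The orange strip is at the board's right end (top view, about 297,258), so the target ring is at (278,259). The mandrel is at (405,255), and the trays run blue, yellow, red at (255,205), (296,210), (340,205). The black ring at (173,268) is the look-alike.

```bash
cat > h.py <<'E'
import numpy as np, cv2
from bench import r
def ray(n,u,v):
    c=r.camera_info(n); R=cv2.Rodrigues(np.array(c['rvec']))[0]; C=-R.T@c['tvec']
    p=cv2.undistortPoints(np.array([[[u,v]]],float),c['mtx'],None)[0,0]
    return C, R.T@np.array([p[0],p[1],1])
def at(n,u,v,z):
    C,d=ray(n,u,v); return C+d*(z-C[2])/d[2]
def proj(n,P):
    c=r.camera_info(n); return cv2.projectPoints(np.array(P,float).reshape(-1,3),np.array(c['rvec']),np.array(c['tvec']),c['mtx'],None)[0][:,0]
E
python3 - <<'E'
import cv2,numpy as np
from h import *
t=cv2.imread("pics/top0.png"); s=cv2.imread("pics/scene0.png")
a=cv2.resize(t[185:290,190:450],None,fx=3,fy=3,interpolation=cv2.INTER_CUBIC)
b=cv2.resize(s[230:360,140:430],None,fx=2.7,fy=2.2,interpolation=cv2.INTER_CUBIC)[:286,:780]
cv2.imwrite("pics/z.png",np.vstack([a[:312,:780],b]))
for n,u,v,z in[("top",278,259,.04),("scene",242,273,.04),("top",405,255,.1),("top",407,255,.028),("scene",403,316,.102),("top",340,205,.003),("top",296,210,.003),("top",255,205,.003)]:print(n,u,v,at(n,u,v,z).round(4))
for n,im in(("top",t),("scene",s)):
    h=cv2.cvtColor(im,cv2.COLOR_BGR2HSV)
    for nm,lo,hi in(("red",(0,200,120),(5,255,255)),("yel",(26,200,120),(33,255,255)),("blue",(105,100,80),(118,255,255)),("orange",(10,180,180),(22,255,255)),("board",(24,60,170),(33,150,255))):
        m=cv2.inRange(h,lo,hi); k,l,st,ce=cv2.connectedComponentsWithStats(m)
        for i in np.argsort(-st[1:,4])[:2]+1: print(n,nm,st[i],ce[i].round(1),at(n,*ce[i],.004 if nm[0]!='o' and nm!='board' else .01).round(4), np.round(cv2.minAreaRect(np.argwhere(l==i)[:,::-1].astype(np.float32))[2],1))
E
```

```text
top 278 259 [0.4592 0.297  0.04  ]
scene 242 273 [0.4658 0.3016 0.04  ]
top 405 255 [ 0.4755 -0.0072  0.1   ]
top 407 255 [ 0.4744 -0.0338  0.028 ]
scene 403 316 [ 0.4698 -0.03    0.102 ]
top 340 205 [0.6039 0.1347 0.003 ]
top 296 210 [0.5888 0.2522 0.003 ]
top 255 205 [0.6007 0.3623 0.003 ]
top red [ 322  188   37   36 1090] [339.4 206.1] [0.6007 0.1363 0.004 ] 90.0
top red [261 124   4   2   4] [262.5 124.2] [0.8234 0.3469 0.004 ] 18.4
top yel [312 192   2   5   6] [312.5 193.8] [0.6329 0.2085 0.004 ] 90.0
top yel [279 192   1   3   3] [279. 193.] [0.634  0.2984 0.004 ] -90.0
top blue [ 236  186   37   37 1335] [254.2 204.3] [0.6024 0.3645 0.004 ] 90.0
top blue [350  96  31  32 152] [368.5 110. ] [0.8668 0.0572 0.004 ] 63.4
top board [ 198  243   96   40 1763] [243.9 262.7] [0.4471 0.3874 0.01  ] 83.4
top board [215 261  10  10  76] [219.6 265.9] [0.4377 0.451  0.01  ] 90.0
scene red [ 319  238   45   46 1293] [340.  260.4] [0.6049 0.1271 0.004 ] 19.7
scene red [292 173  11   8  13] [297.  176.5] [0.8137 0.3209 0.004 ] 33.7
scene yel [291 230   1   1   1] [291. 230.] [0.6404 0.2634 0.004 ] 0.0
scene yel [299 233   1   1   1] [299. 233.] [0.6398 0.2424 0.004 ] 0.0
scene blue [ 220  208   54   42 1322] [246.4 228.9] [0.6002 0.3632 0.004 ] 19.7
scene blue [382 180  29  23 174] [399.1 191. ] [0.8703 0.0588 0.004 ] 90.0
scene orange [257 274  15  28 182] [263.8 286.7] [0.47   0.2536 0.01  ] 20.0
scene orange [195 162   5  26  61] [197.4 174. ] [0.7103 0.5673 0.01  ] 2.7
scene board [166 270  98  33 783] [224.8 287.4] [0.4344 0.3297 0.01  ] 0.9
scene board [220 262  17  21 193] [226.1 271.8] [0.4703 0.3464 0.01  ] 14.0
```

View pics/z.png

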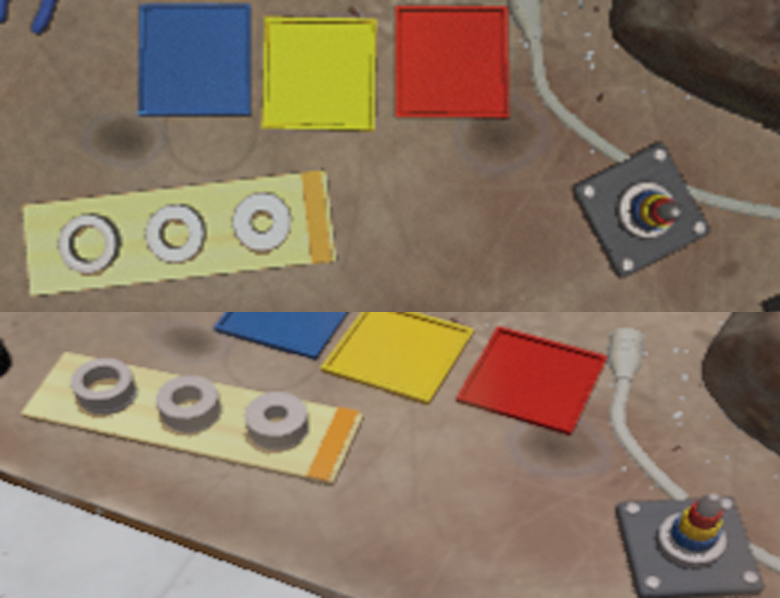

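```bash
cat >> h.py <<'E'
def pose():
    o=r.get_obs(); R=cv2.Rodrigues(np.array(o['orientation']))[0]; return o,R
def plan(x,y,z=None,yaw=None):
    "rows totals in tool axes; yaw = world angle (deg) wanted of tool y, mod 180"
    o,R=pose(); p=o['tcp_pos']; D=np.array([x,y,p[2] if z is None else z])-p
    a=np.degrees(np.arctan2(R[1,1],R[0,1])); print("tcp",p.round(4),"tooly ang",a.round(2),"tilt",np.degrees(np.arccos(-R[2,2])).round(2))
    print("shift mm",(R.T@D*1e3).round(1))
    if yaw is not None:
        d=(yaw-a+90)%180-90; print("rz (tool z down) deg",-d)
E
python3 - <<'E'
from h import *
c=lambda x,y:(190+x/3-.33,185+y/3-.33)
R=[at("top",*c(x,y),.04) for x,y in((89,243),(175,234),(263,222))]
for p in R: print(p.round(4))
d=R[2]-R[0]; print("board ang",np.degrees(np.arctan2(d[1],d[0])),np.linalg.norm(d))
print("nose",at("top",*c(671,211),.102),"collar",at("top",*c(647,209),.028))
print("scene nose",at("scene",140+712/2.7,230+(498-312)/2.2,.102), "ring",at("scene",140+277/2.7,230+(413-312)/2.2,.04))
plan(.44,-.1,.25)
o,Rt=pose(); C,_=ray("wrist",280,210); print("cam in tool",Rt.T@(C-o['tcp_pos']), Rt.T@_)
E
```

```text
[0.4399 0.4463 0.04  ]
[0.4487 0.3733 0.04  ]
[0.46   0.2987 0.04  ]
board ang -82.24216799222002 0.14892769169107736
nose [ 0.47581883 -0.02631227  0.102     ] collar [ 0.47604217 -0.02953107  0.028     ]
scene nose [ 0.47316714 -0.03049525  0.102     ] ring [0.45985001 0.29711385 0.04      ]
tcp [ 0.2859 -0.6109  0.2524] tooly ang -64.92 tilt 0.09
shift mm [ 356.1 -397.4    3. ]
cam in tool [ 7.99833651e-02 -5.99369289e-05 -1.20116599e-01] [-0.32013604  0.01621478  0.94745387]
```

Emit:
step_arm:
  moves:
    - {"rz":-10.4}
    - {"rz":-10.4}
    - {"rz":-10.4}
    - {"rz":-10.4}
    - {"rz":-10.4}
    - {"rz":-10.4}
    - {"rz":-10.4}
    - {}

```text
invalid input at $.moves[0]: expected keys rx, ry, rz, dx, dy, dz, gripper
```

```bash
python3 - <<'E'
from h import *
plan(.476,-.1,.25,7.76); print(r.get_obs()['joints'].round(2),r.get_obs()['clock'])
E
```

```text
tcp [ 0.2859 -0.6109  0.2524] tooly ang -64.92 tilt 0.09
shift mm [ 388.8 -382.2    3. ]
rz (tool z down) deg -72.67690682175225
[ 1.02  0.48  0.02  1.56 -0.01  1.11 -0.08] 0.1
```

Emit:
step_arm:
  moves:
    - {"rx":0,"ry":0,"rz":-10.4,"dx":0,"dy":0,"dz":0,"gripper":1}
    - {"rx":0,"ry":0,"rz":-10.4,"dx":0,"dy":0,"dz":0,"gripper":1}
    - {"rx":0,"ry":0,"rz":-10.4,"dx":0,"dy":0,"dz":0,"gripper":1}
    - {"rx":0,"ry":0,"rz":-10.4,"dx":0,"dy":0,"dz":0,"gripper":1}
    - {"rx":0,"ry":0,"rz":-10.4,"dx":0,"dy":0,"dz":0,"gripper":1}
    - {"rx":0,"ry":0,"rz":-10.4,"dx":0,"dy":0,"dz":0,"gripper":1}
    - {"rx":0,"ry":0,"rz":-10.4,"dx":0,"dy":0,"dz":0,"gripper":1}
    - {"rx":0,"ry":0,"rz":0,"dx":0,"dy":0,"dz":0,"gripper":1}

```text
clock: 1.1
tcp_pos: [0.2859, -0.6112, 0.2527]
orientation: [-2.065, -2.366, -0.001]
contact_force: [-0.7, 0.5, 1.1]
grip_width: 0.0855
gripper_force: 0.0
```

```bash
python3 - <<'E'
from h import *
plan(.47,-.05,.25,7.76); print(r.get_obs()['joints'].round(2),r.get_obs()['clock'])
E
```

```text
tcp [ 0.2859 -0.6112  0.2527] tooly ang 7.78 tilt 0.06
shift mm [531.1 258.4   3.3]
rz (tool z down) deg 0.020124466734657176
[ 1.21  0.49 -0.25  1.54  0.13  1.13  1.08] 1.1
```

Emit:
step_arm:
  moves:
    - {"rx":0,"ry":0,"rz":0,"dx":30,"dy":20,"dz":0,"gripper":1}
    - {"rx":0,"ry":0,"rz":0,"dx":45,"dy":25,"dz":0,"gripper":1}
    - {"rx":0,"ry":0,"rz":0,"dx":45,"dy":25,"dz":0,"gripper":1}
    - {"rx":0,"ry":0,"rz":0,"dx":45,"dy":25,"dz":0,"gripper":1}
    - {"rx":0,"ry":0,"rz":0,"dx":45,"dy":25,"dz":0,"gripper":1}
    - {"rx":0,"ry":0,"rz":0,"dx":45,"dy":25,"dz":0,"gripper":1}
    - {"rx":0,"ry":0,"rz":0,"dx":45,"dy":25,"dz":0,"gripper":1}
    - {"rx":0,"ry":0,"rz":0,"dx":45,"dy":25,"dz":0,"gripper":1}
    - {"rx":0,"ry":0,"rz":0,"dx":45,"dy":23,"dz":0,"gripper":1}
    - {"rx":0,"ry":0,"rz":0,"dx":45,"dy":20,"dz":0,"gripper":1}
    - {"rx":0,"ry":0,"rz":0,"dx":45,"dy":0,"dz":0,"gripper":1}
    - {"rx":0,"ry":0,"rz":0,"dx":30,"dy":0,"dz":0,"gripper":1}
    - {"rx":0,"ry":0,"rz":0,"dx":21,"dy":0,"dz":0,"gripper":1}
    - {"rx":0,"ry":0,"rz":0,"dx":0,"dy":0,"dz":0,"gripper":1}
    - {"rx":0,"ry":0,"rz":0,"dx":0,"dy":0,"dz":0,"gripper":1}

```text
clock: 2.98
tcp_pos: [0.4491, -0.0537, 0.2533]
orientation: [2.067, 2.366, -0.0]
contact_force: [-0.2, -0.3, -1.5]
grip_width: 0.0852
gripper_force: 0.0
```

```bash
python3 - <<'E'
from h import *
plan(.46,.298,.25,7.76); print(r.get_obs()['joints'].round(2),r.get_obs()['clock'])
print("expected nose,collar px",proj("wrist",[[.475,-.0285,.102],[.475,-.0285,.028]]))
im=r.grab_frame("wrist"); cv2.imwrite("pics/w1.png",im)
np.savez("w1.npz",**r.camera_info("wrist"))
E
```

```text
tcp [ 0.4491 -0.0537  0.2533] tooly ang 7.73 tilt 0.02
shift mm [347.   58.    3.2]
rz (tool z down) deg -0.03199512089089751
[ 0.52  0.15 -0.58  2.03  0.1   0.98  0.02] 2.975
expected nose,collar px [[307.77159447 173.82004055]
 [301.03603184 159.40475255]]
```

View pics/w1.png

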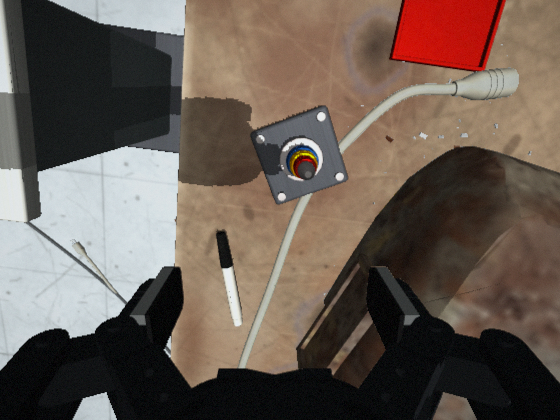

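The wrist view shows the mandrel nose at about (307,170), the collar at (301,157), and the four foot screws at (321,117), (340,177), (282,197) and (261,138).

```bash
python3 - <<'E'
from h import *
for u,v,z in((307,170,.102),(301,157.5,.028),(301,157.3,.014)): print(at("wrist",u,v,z).round(4))
im=cv2.imread("pics/w1.png"); c=im[125:205,250:360]
h=cv2.cvtColor(im,cv2.COLOR_BGR2HSV)
for nm,lo,hi,z in(("red",(0,150,60),(6,255,255),.078),("yel",(22,150,90),(33,255,255),.062),("blue",(100,120,60),(120,255,255),.046)):
    m=cv2.inRange(h,lo,hi); m[:110]=0;m[210:]=0;m[:,:250]=0;m[:,350:]=0
    ys,xs=np.nonzero(m); print(nm,len(xs),xs.min(),xs.max(),ys.min(),ys.max())
g=np.array([.475,-.0285])
for z,rr in((.102,.003),(.08,.010),(.08,.008),(.064,.013),(.048,.016),(.028,.024)):
    a=np.linspace(0,6.28,60); P=np.c_[g[0]+rr*np.cos(a),g[1]+rr*np.sin(a),0*a+z]; q=proj("wrist",P); print(z,rr,q.min(0).round(1),q.max(0).round(1))
cv2.imwrite("pics/w1c.png",cv2.resize(c,None,fx=7,fy=7,interpolation=cv2.INTER_CUBIC))
E
```

```text
[ 0.4738 -0.0255  0.102 ]
[ 0.4746 -0.0266  0.028 ]
[ 0.476  -0.0285  0.014 ]
red 138 294 315 156 177
yel 87 293 316 150 161
blue 119 288 317 146 173
0.102 0.003 [304.3 170.2] [311.3 177. ]
0.08 0.01 [294.7 157.9] [316.2 179.1]
0.08 0.008 [296.9 160. ] [314.1 177. ]
0.064 0.013 [290.6 152.1] [317.3 178.4]
0.048 0.016 [287.  146.7] [318.2 177.8]
0.028 0.024 [278.9 136.7] [323.2 180.8]
```

View pics/w1c.png

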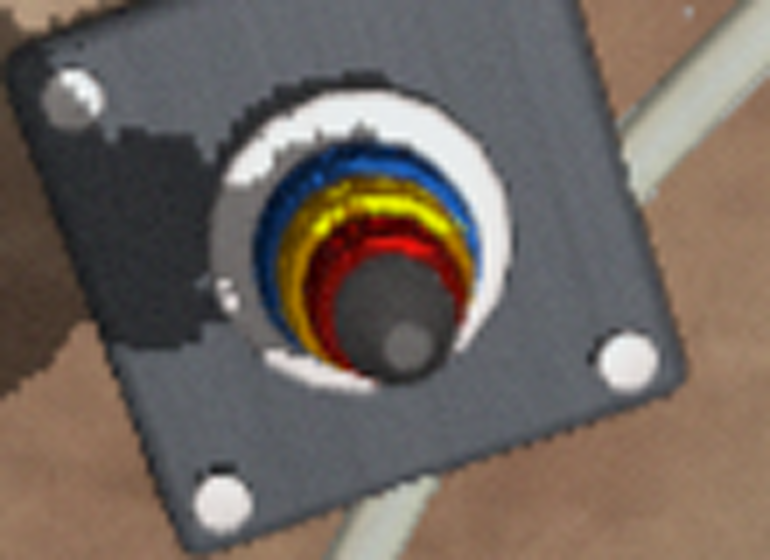

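The nose tip is at about (307.7,173.8) and the collar centre at (301.2,158.8). Both match the predicted mandrel axis of (0.475,-0.0285).

Emit:
step_arm:
  moves:
    - {"rx":0,"ry":0,"rz":0,"dx":25,"dy":8,"dz":0,"gripper":1}
    - {"rx":0,"ry":0,"rz":0,"dx":40,"dy":10,"dz":0,"gripper":1}
    - {"rx":0,"ry":0,"rz":0,"dx":40,"dy":10,"dz":0,"gripper":1}
    - {"rx":0,"ry":0,"rz":0,"dx":40,"dy":10,"dz":0,"gripper":1}
    - {"rx":0,"ry":0,"rz":0,"dx":40,"dy":10,"dz":0,"gripper":1}
    - {"rx":0,"ry":0,"rz":0,"dx":40,"dy":10,"dz":0,"gripper":1}
    - {"rx":0,"ry":0,"rz":0,"dx":40,"dy":0,"dz":0,"gripper":1}
    - {"rx":0,"ry":0,"rz":0,"dx":30,"dy":0,"dz":0,"gripper":1}
    - {"rx":0,"ry":0,"rz":0,"dx":15,"dy":0,"dz":0,"gripper":1}
    - {"rx":0,"ry":0,"rz":0,"dx":0,"dy":0,"dz":0,"gripper":1}
    - {"rx":0,"ry":0,"rz":0,"dx":0,"dy":0,"dz":0,"gripper":1}

```text
clock: 4.4
tcp_pos: [0.4647, 0.2605, 0.253]
orientation: [2.066, 2.366, -0.002]
contact_force: [-0.1, 0.1, -0.0]
grip_width: 0.0855
gripper_force: 0.0
```

```bash
python3 - <<'E'
from h import *
plan(.46,.298,.12,7.76); print(r.get_obs()['joints'].round(2),r.get_obs()['clock'])
g=np.array([.46,.298]);a=np.linspace(0,6.28,60)
q=proj("wrist",np.c_[g[0]+.025*np.cos(a),g[1]+.025*np.sin(a),0*a+.04]); lo=q.min(0)-40; print(lo,q.min(0),q.max(0))
im=r.grab_frame("wrist"); cv2.imwrite("pics/w2.png",im)
x,y=[max(0,int(i)) for i in lo]; print(x,y)
cv2.polylines(im,[np.round(q*8).astype(np.int32)],True,(0,255,0),1,shift=3)
cv2.imwrite("pics/w2c.png",cv2.resize(im[y:y+140,x:x+180],None,fx=4,fy=4,interpolation=cv2.INTER_CUBIC))
E
```

```text
tcp [0.4647 0.2605 0.253 ] tooly ang 7.75 tilt 0.07
shift mm [ 37.9   0.5 133. ]
rz (tool z down) deg -0.014425666498695477
[-0.02  0.33 -0.74  1.86  0.25  1.05 -0.72] 4.4
[210.50269904  80.41845324] [250.50269904 120.41845324] [298.92211826 169.37608059]
210 80
```

View pics/w2c.png

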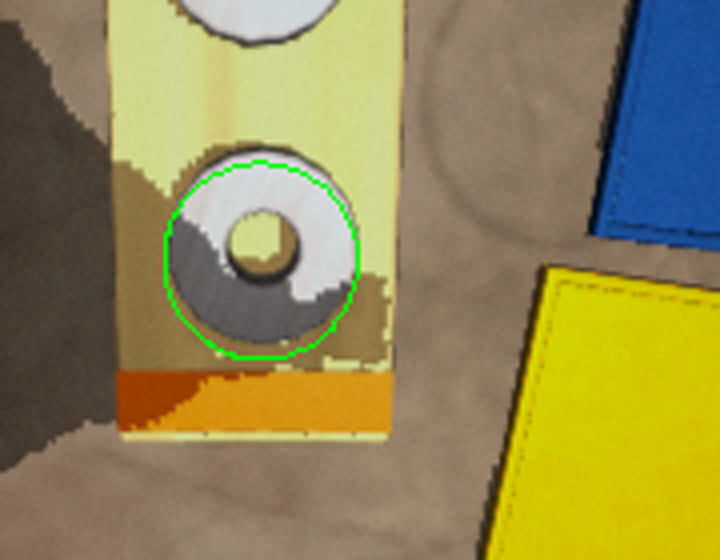

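The image puts the ring's top face at a centre of about 3.3 mm along tool +x from my guess. The bore-to-outside ratio gives about 18.9 mm, so this should be the 18.6 mm ring (red).

Emit:
step_arm:
  moves:
    - {"rx":0,"ry":0,"rz":0,"dx":20,"dy":0,"dz":30,"gripper":1}
    - {"rx":0,"ry":0,"rz":0,"dx":20.8,"dy":0.3,"dz":40,"gripper":1}
    - {"rx":0,"ry":0,"rz":0,"dx":0,"dy":0,"dz":40,"gripper":1}
    - {"rx":0,"ry":0,"rz":0,"dx":0,"dy":0,"dz":40,"gripper":1}
    - {"rx":0,"ry":0,"rz":0,"dx":0,"dy":0,"dz":25,"gripper":1}
    - {"rx":0,"ry":0,"rz":0,"dx":0,"dy":0,"dz":15,"gripper":1}
    - {"rx":0,"ry":0,"rz":0,"dx":0,"dy":0,"dz":0,"gripper":1}
    - {"rx":0,"ry":0,"rz":0,"dx":0,"dy":0,"dz":0,"gripper":1}

```text
clock: 5.45
tcp_pos: [0.4595, 0.303, 0.0643]
orientation: [2.064, 2.368, 0.003]
contact_force: [0.6, 0.0, -0.2]
grip_width: 0.085
gripper_force: 0.0
```

```bash
python3 - <<'E'
from h import *
plan(.4597,.301,.036,7.76)
cv2.imwrite("pics/w3.png",r.grab_frame("wrist"))
E
```

```text
tcp [0.4595 0.303  0.0643] tooly ang 7.86 tilt 0.1
shift mm [-2.1 -0.1 28.3]
rz (tool z down) deg 0.09678213818908432
```

View pics/w3.png

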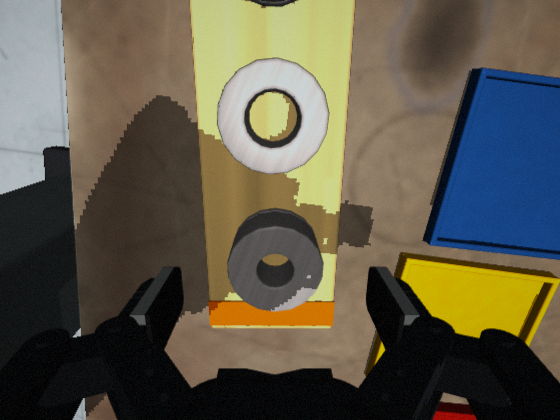

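The target ring's top face sits between the open fingers, centred at about (275.5,268).

```bash
python3 - <<'E'
from h import *
p=at("wrist",275.5,268,.04); print(p)
a=np.linspace(0,6.28,60)
q=proj("wrist",np.c_[p[0]+.025*np.cos(a),p[1]+.025*np.sin(a),0*a+.04]); print(q.min(0),q.max(0)); plan(p[0],p[1],.036)
E
```

```text
[0.46034704 0.30338911 0.04      ]
[226.19322858 221.8305438 ] [324.81527336 309.93552998]
tcp [0.4595 0.3031 0.0645] tooly ang 7.86 tilt 0.12
shift mm [ 0.1  0.8 28.5]
```

Emit:
step_arm:
  moves:
    - {"rx":0,"ry":0,"rz":0,"dx":-0.8,"dy":0.7,"dz":15,"gripper":1}
    - {"rx":0,"ry":0,"rz":0,"dx":0,"dy":0,"dz":13,"gripper":1}
    - {"rx":0,"ry":0,"rz":0,"dx":0,"dy":0,"dz":0,"gripper":1}
    - {"rx":0,"ry":0,"rz":0,"dx":0,"dy":0,"dz":0,"gripper":0}
    - {"rx":0,"ry":0,"rz":0,"dx":0,"dy":0,"dz":0,"gripper":-0.2}
    - {"rx":0,"ry":0,"rz":0,"dx":0,"dy":0,"dz":0,"gripper":-0.5}
    - {"rx":0,"ry":0,"rz":0,"dx":0,"dy":0,"dz":0,"gripper":-1}
    - {"rx":0,"ry":0,"rz":0,"dx":0,"dy":0,"dz":0,"gripper":-1}
    - {"rx":0,"ry":0,"rz":0,"dx":0,"dy":0,"dz":0,"gripper":-1}
    - {"rx":0,"ry":0,"rz":0,"dx":0,"dy":0,"dz":0,"gripper":-1}
  grip_force: 60

```text
clock: 6.75
tcp_pos: [0.4599, 0.3024, 0.036]
orientation: [2.063, 2.369, 0.002]
contact_force: [-1.2, -0.8, 6.5]
grip_width: 0.0476
gripper_force: 62.3
```

Emit:
step_arm:
  moves:
    - {"rx":0,"ry":0,"rz":0,"dx":0,"dy":0,"dz":-5,"gripper":-1}
    - {"rx":0,"ry":0,"rz":0,"dx":0,"dy":0,"dz":-15,"gripper":-1}
    - {"rx":0,"ry":0,"rz":0,"dx":0,"dy":0,"dz":-30,"gripper":-1}
    - {"rx":0,"ry":0,"rz":0,"dx":0,"dy":0,"dz":-40,"gripper":-1}
    - {"rx":0,"ry":0,"rz":0,"dx":0,"dy":0,"dz":-40,"gripper":-1}
    - {"rx":0,"ry":0,"rz":0,"dx":0,"dy":0,"dz":0,"gripper":-1}
    - {"rx":0,"ry":0,"rz":0,"dx":0,"dy":0,"dz":0,"gripper":-1}

```text
clock: 7.62
tcp_pos: [0.4593, 0.3014, 0.1651]
orientation: [2.064, 2.368, -0.001]
contact_force: [0.0, -1.1, -1.8]
grip_width: 0.0478
gripper_force: 62.2
```

```bash
python3 - <<'E'
from h import *
plan(.475,-.0285); print(r.get_obs()['contact_force'],r.get_obs()['grip_width'])
cv2.imwrite("pics/w4.png",r.grab_frame("wrist"))
o,R=pose(); a=np.linspace(0,6.28,90); im=cv2.imread("pics/w4.png")
for rr in(.025,.0093):  # ring top expected 4 mm above TCP
    P=np.c_[rr*np.cos(a),rr*np.sin(a),0*a-.004]@R.T+o['tcp_pos']; q=proj("wrist",P)
    print(q.min(0),q.max(0)); cv2.polylines(im,[np.round(q*8).astype(np.int32)],True,(0,255,0),1,shift=3)
cv2.imwrite("pics/w4c.png",cv2.resize(im[200:350,190:370],None,fx=4,fy=4,interpolation=cv2.INTER_CUBIC))
E
```

```text
tcp [0.4593 0.3014 0.1651] tooly ang 7.87 tilt 0.05
shift mm [-3.29e+02 -2.96e+01  3.00e-01]
[ 0.01263416 -1.14569042 -1.80335301] 0.04782239774594253
[214.5852826  247.39067827] [333.01939686 349.39547955]
[251.79343088 281.99611118] [295.80855777 319.8343204 ]
```

View pics/w4c.png

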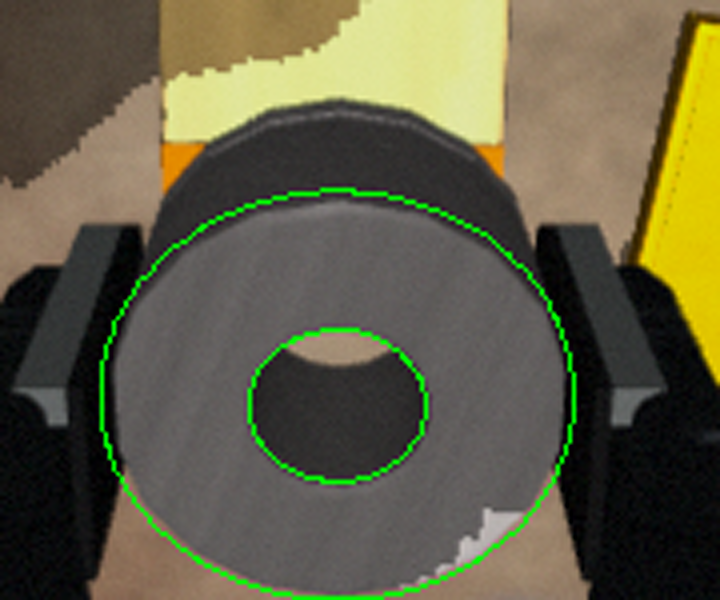

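The ring is held squarely, with its bore centred on the TCP axis (crop bore 248–428 × 328–482, which matches the prediction). I'll carry it over the mandrel.

Emit:
step_arm:
  moves:
    - {"rx":0,"ry":0,"rz":0,"dx":-20,"dy":-2,"dz":0,"gripper":-1}
    - {"rx":0,"ry":0,"rz":0,"dx":-35,"dy":-3,"dz":0,"gripper":-1}
    - {"rx":0,"ry":0,"rz":0,"dx":-35,"dy":-3,"dz":0,"gripper":-1}
    - {"rx":0,"ry":0,"rz":0,"dx":-35,"dy":-3,"dz":0,"gripper":-1}
    - {"rx":0,"ry":0,"rz":0,"dx":-35,"dy":-3,"dz":0,"gripper":-1}
    - {"rx":0,"ry":0,"rz":0,"dx":-35,"dy":-3,"dz":0,"gripper":-1}
    - {"rx":0,"ry":0,"rz":0,"dx":-35,"dy":-3,"dz":0,"gripper":-1}
    - {"rx":0,"ry":0,"rz":0,"dx":-35,"dy":-3,"dz":0,"gripper":-1}
    - {"rx":0,"ry":0,"rz":0,"dx":-30,"dy":-3,"dz":0,"gripper":-1}
    - {"rx":0,"ry":0,"rz":0,"dx":-20,"dy":-2,"dz":0,"gripper":-1}
    - {"rx":0,"ry":0,"rz":0,"dx":-10,"dy":-1,"dz":0,"gripper":-1}
    - {"rx":0,"ry":0,"rz":0,"dx":-4,"dy":-0.6,"dz":0,"gripper":-1}
    - {"rx":0,"ry":0,"rz":0,"dx":0,"dy":0,"dz":0,"gripper":-1}
    - {"rx":0,"ry":0,"rz":0,"dx":0,"dy":0,"dz":0,"gripper":-1}

```text
clock: 9.43
tcp_pos: [0.4753, -0.027, 0.1653]
orientation: [-2.062, -2.37, -0.0]
contact_force: [0.9, -0.4, -2.6]
grip_width: 0.0472
gripper_force: 62.2
```

```bash
python3 - <<'E'
from h import *
plan(.475,-.0285,.128); o=r.get_obs();print(o['contact_force'],o['grip_width'],o['clock'])
w=r.grab_frame("wrist"); cv2.imwrite("pics/w5.png",w)
s=r.grab_frame("scene"); cv2.imwrite("pics/s5.png",s)
a=cv2.resize(w[190:340,180:380],None,fx=2,fy=2); b=cv2.resize(s[250:350,350:450],None,fx=3,fy=3,interpolation=cv2.INTER_CUBIC)
print(proj("wrist",[[.475,-.0285,.102]]),proj("scene",[[.475,-.0285,.102]]))
cv2.imwrite("pics/c5.png",np.hstack([a,b]))
E
```

```text
tcp [ 0.4753 -0.027   0.1653] tooly ang 7.96 tilt 0.02
shift mm [-1.5 -0.6 37.3]
[ 0.86504287 -0.44837387 -2.57050242] 0.047225706485660206 9.425
[[273.13704041 239.36812298]] [[402.85987823 313.29261093]]
```

View pics/c5.png

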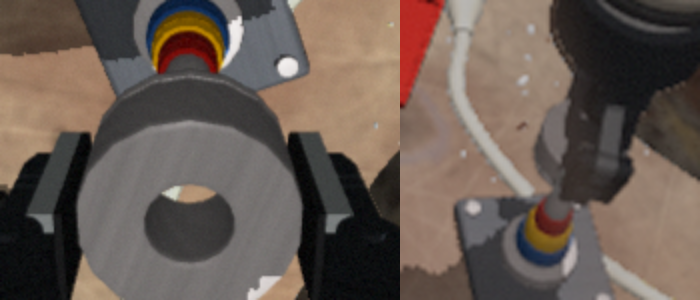

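The ring is above the nose and the mandrel lines up with the bore. I'll descend with a small correction.

Emit:
step_arm:
  moves:
    - {"rx":0,"ry":0,"rz":0,"dx":-1.5,"dy":-0.5,"dz":10,"gripper":-1}
    - {"rx":0,"ry":0,"rz":0,"dx":0,"dy":0,"dz":15,"gripper":-1}
    - {"rx":0,"ry":0,"rz":0,"dx":0,"dy":0,"dz":10,"gripper":-1}
    - {"rx":0,"ry":0,"rz":0,"dx":0,"dy":0,"dz":4,"gripper":-1}
    - {"rx":0,"ry":0,"rz":0,"dx":0,"dy":0,"dz":3,"gripper":-1}
    - {"rx":0,"ry":0,"rz":0,"dx":0,"dy":0,"dz":2,"gripper":-1}
    - {"rx":0,"ry":0,"rz":0,"dx":0,"dy":0,"dz":0,"gripper":-1}

```text
clock: 10.4
tcp_pos: [0.4751, -0.0294, 0.1214]
orientation: [2.063, 2.369, 0.0]
contact_force: [-0.5, -0.1, -1.7]
grip_width: 0.0477
gripper_force: 62.2
```

Emit:
step_arm:
  moves:
    - {"rx":0,"ry":0,"rz":0,"dx":0.5,"dy":0,"dz":2,"gripper":-1}
    - {"rx":0,"ry":0,"rz":0,"dx":0,"dy":0,"dz":2,"gripper":-1}
    - {"rx":0,"ry":0,"rz":0,"dx":0,"dy":0,"dz":2,"gripper":-1}
    - {"rx":0,"ry":0,"rz":0,"dx":0,"dy":0,"dz":2,"gripper":-1}
    - {"rx":0,"ry":0,"rz":0,"dx":0,"dy":0,"dz":2,"gripper":-1}
    - {"rx":0,"ry":0,"rz":0,"dx":0,"dy":0,"dz":0,"gripper":-1}
    - {"rx":0,"ry":0,"rz":0,"dx":0,"dy":0,"dz":0,"gripper":-1}

```text
clock: 11.28
tcp_pos: [0.475, -0.029, 0.1113]
orientation: [2.064, 2.369, 0.0]
contact_force: [-0.5, 0.8, -1.4]
grip_width: 0.0481
gripper_force: 62.2
```

Emit:
step_arm:
  moves:
    - {"rx":0,"ry":0,"rz":0,"dx":0,"dy":0,"dz":2,"gripper":-1}
    - {"rx":0,"ry":0,"rz":0,"dx":0,"dy":0,"dz":2,"gripper":-1}
    - {"rx":0,"ry":0,"rz":0,"dx":0,"dy":0,"dz":2,"gripper":-1}
    - {"rx":0,"ry":0,"rz":0,"dx":0,"dy":0,"dz":0,"gripper":-1}
    - {"rx":0,"ry":0,"rz":0,"dx":0,"dy":0,"dz":0,"gripper":-1}

```text
clock: 11.9
tcp_pos: [0.475, -0.0289, 0.1053]
orientation: [2.063, 2.369, 0.0]
contact_force: [-0.1, -0.1, -2.3]
grip_width: 0.0474
gripper_force: 62.2
```

Next, 0.5 mm per row with force checks.

Emit:
step_arm:
  moves:
    - {"rx":0,"ry":0,"rz":0,"dx":0,"dy":0,"dz":0.7,"gripper":-1}
    - {"rx":0,"ry":0,"rz":0,"dx":0,"dy":0,"dz":0.7,"gripper":-1}
    - {"rx":0,"ry":0,"rz":0,"dx":0,"dy":0,"dz":0,"gripper":-1}

```text
clock: 12.28
tcp_pos: [0.475, -0.029, 0.1039]
orientation: [-2.063, -2.369, 0.0]
contact_force: [-0.3, -0.3, -0.6]
grip_width: 0.0477
gripper_force: 62.2
```

Emit:
step_arm:
  moves:
    - {"rx":0,"ry":0,"rz":0,"dx":0,"dy":0,"dz":0.7,"gripper":-1}
    - {"rx":0,"ry":0,"rz":0,"dx":0,"dy":0,"dz":0.3,"gripper":-1}
    - {"rx":0,"ry":0,"rz":0,"dx":0,"dy":0,"dz":0,"gripper":-1}

```text
clock: 12.65
tcp_pos: [0.4749, -0.029, 0.1029]
orientation: [-2.063, -2.369, 0.0]
contact_force: [0.5, 0.7, -1.8]
grip_width: 0.0479
gripper_force: 62.2
```

Emit:
step_arm:
  moves:
    - {"rx":0,"ry":0,"rz":0,"dx":0,"dy":0,"dz":0.5,"gripper":-1}
    - {"rx":0,"ry":0,"rz":0,"dx":0,"dy":0,"dz":0.5,"gripper":-1}
    - {"rx":0,"ry":0,"rz":0,"dx":0,"dy":0,"dz":0,"gripper":-1}

```text
clock: 13.02
tcp_pos: [0.4749, -0.029, 0.1019]
orientation: [-2.063, -2.369, 0.0]
contact_force: [-0.2, 0.3, -1.7]
grip_width: 0.0478
gripper_force: 62.2
```

Emit:
step_arm:
  moves:
    - {"rx":0,"ry":0,"rz":0,"dx":0,"dy":0,"dz":0.5,"gripper":-1}
    - {"rx":0,"ry":0,"rz":0,"dx":0,"dy":0,"dz":0.3,"gripper":-1}
    - {"rx":0,"ry":0,"rz":0,"dx":0,"dy":0,"dz":0,"gripper":-1}

```text
clock: 13.4
tcp_pos: [0.475, -0.0289, 0.1011]
orientation: [-2.063, -2.369, 0.0]
contact_force: [-0.0, 0.0, -1.5]
grip_width: 0.0477
gripper_force: 62.2
```

Emit:
step_arm:
  moves:
    - {"rx":0,"ry":0,"rz":0,"dx":0,"dy":0,"dz":0.4,"gripper":-1}
    - {"rx":0,"ry":0,"rz":0,"dx":0,"dy":0,"dz":0.4,"gripper":-1}
    - {"rx":0,"ry":0,"rz":0,"dx":0,"dy":0,"dz":0,"gripper":-1}

```text
clock: 13.78
tcp_pos: [0.475, -0.029, 0.1004]
orientation: [2.063, 2.369, -0.0]
contact_force: [0.1, -0.0, 0.6]
grip_width: 0.0481
gripper_force: 62.2
```

Emit:
step_arm:
  moves:
    - {"rx":0,"ry":0,"rz":0,"dx":0,"dy":0,"dz":0.4,"gripper":-1}
    - {"rx":0,"ry":0,"rz":0,"dx":0,"dy":0,"dz":0.4,"gripper":-1}
    - {"rx":0,"ry":0,"rz":0,"dx":0,"dy":0,"dz":0,"gripper":-1}

```text
clock: 14.15
tcp_pos: [0.4751, -0.029, 0.0997]
orientation: [2.063, 2.369, -0.0]
contact_force: [-2.6, -0.3, 5.2]
grip_width: 0.0478
gripper_force: 62.7
```

Emit:
step_arm:
  moves:
    - {"rx":0,"ry":0,"rz":0,"dx":0,"dy":-0.3,"dz":0.2,"gripper":-1}
    - {"rx":0,"ry":0,"rz":0,"dx":0,"dy":0,"dz":0.2,"gripper":-1}
    - {"rx":0,"ry":0,"rz":0,"dx":0,"dy":0,"dz":0,"gripper":-1}

```text
clock: 14.52
tcp_pos: [0.475, -0.029, 0.0995]
orientation: [2.063, 2.368, 0.0]
contact_force: [-0.7, -0.1, 6.2]
grip_width: 0.0479
gripper_force: 62.8
```

```bash
python3 - <<'E'
from h import *
plan(.475,-.0285); print(r.get_obs()['contact_force'])
E
```

```text
tcp [ 0.475  -0.029   0.0995] tooly ang 7.88 tilt 0.04
shift mm [ 0.5  0.  -0. ]
[-0.67831503 -0.12082618  6.1864134 ]
```

Net load is about 8 N. I'll add a little and hold.

Emit:
step_arm:
  moves:
    - {"rx":0,"ry":0,"rz":0,"dx":0,"dy":0,"dz":0.3,"gripper":-1}
    - {"rx":0,"ry":0,"rz":0,"dx":0,"dy":0,"dz":0,"gripper":-1}
    - {"rx":0,"ry":0,"rz":0,"dx":0,"dy":0,"dz":0,"gripper":-1}

```text
clock: 14.9
tcp_pos: [0.4751, -0.029, 0.0994]
orientation: [2.063, 2.368, 0.0]
contact_force: [-1.9, -0.6, 7.9]
grip_width: 0.0477
gripper_force: 63.0
```

Emit:
step_arm:
  moves:
    - {"rx":0,"ry":0,"rz":0,"dx":0,"dy":0,"dz":0,"gripper":-1}
    - {"rx":0,"ry":0,"rz":0,"dx":0,"dy":0,"dz":0,"gripper":-1}
    - {"rx":0,"ry":0,"rz":0,"dx":0,"dy":0,"dz":0,"gripper":-1}

```text
clock: 15.28
tcp_pos: [0.4751, -0.029, 0.0993]
orientation: [2.063, 2.368, 0.0]
contact_force: [-2.9, 0.8, 8.6]
grip_width: 0.0478
gripper_force: 63.0
```

The load is about 10 N net. A small sideways wiggle will confirm it is seated and not caught.

Emit:
step_arm:
  moves:
    - {"rx":0,"ry":0,"rz":0,"dx":0,"dy":-0.6,"dz":0,"gripper":-1}
    - {"rx":0,"ry":0,"rz":0,"dx":0,"dy":0,"dz":0,"gripper":-1}

```text
clock: 15.52
tcp_pos: [0.475, -0.029, 0.0995]
orientation: [2.063, 2.368, 0.002]
contact_force: [-0.9, -0.1, 7.4]
grip_width: 0.0477
gripper_force: 63.0
```

Emit:
step_arm:
  moves:
    - {"rx":0,"ry":0,"rz":0,"dx":0.6,"dy":0,"dz":0,"gripper":-1}
    - {"rx":0,"ry":0,"rz":0,"dx":0,"dy":0,"dz":0,"gripper":-1}

```text
clock: 15.78
tcp_pos: [0.475, -0.0289, 0.0995]
orientation: [2.063, 2.367, 0.001]
contact_force: [-0.0, -2.2, 7.5]
grip_width: 0.0478
gripper_force: 62.9
```

Emit:
step_arm:
  moves:
    - {"rx":0,"ry":0,"rz":0,"dx":0,"dy":0,"dz":0,"gripper":-1}
    - {"rx":0,"ry":0,"rz":0,"dx":0,"dy":0,"dz":0,"gripper":-1}

```text
clock: 16.02
tcp_pos: [0.475, -0.0289, 0.0995]
orientation: [2.063, 2.367, 0.001]
contact_force: [-1.0, -2.3, 7.4]
grip_width: 0.0479
gripper_force: 62.9
```

Emit:
step_arm:
  moves:
    - {"rx":0,"ry":0,"rz":0,"dx":0.8,"dy":0,"dz":0,"gripper":-1}
    - {"rx":0,"ry":0,"rz":0,"dx":0,"dy":0,"dz":0,"gripper":-1}

```text
clock: 16.27
tcp_pos: [0.4749, -0.0288, 0.0995]
orientation: [2.063, 2.366, 0.0]
contact_force: [0.0, -4.7, 7.0]
grip_width: 0.0474
gripper_force: 62.9
```

Emit:
step_arm:
  moves:
    - {"rx":0,"ry":0,"rz":0,"dx":-1.4,"dy":0.3,"dz":0,"gripper":-1}
    - {"rx":0,"ry":0,"rz":0,"dx":-0.6,"dy":0,"dz":0,"gripper":-1}
    - {"rx":0,"ry":0,"rz":0,"dx":0,"dy":0,"dz":0,"gripper":-1}

```text
clock: 16.65
tcp_pos: [0.475, -0.0291, 0.0994]
orientation: [2.063, 2.369, 0.002]
contact_force: [-1.8, 1.5, 7.3]
grip_width: 0.0475
gripper_force: 62.9
```

Emit:
step_arm:
  moves:
    - {"rx":0,"ry":0,"rz":0,"dx":0.6,"dy":-0.8,"dz":0,"gripper":-1}
    - {"rx":0,"ry":0,"rz":0,"dx":0,"dy":0,"dz":0,"gripper":-1}

```text
clock: 16.9
tcp_pos: [0.4749, -0.029, 0.0996]
orientation: [2.062, 2.367, 0.003]
contact_force: [0.8, 0.3, 6.1]
grip_width: 0.0481
gripper_force: 63.0
```

Emit:
step_arm:
  moves:
    - {"rx":0,"ry":0,"rz":0,"dx":0,"dy":0.5,"dz":-2,"gripper":-1}
    - {"rx":0,"ry":0,"rz":0,"dx":0,"dy":0,"dz":-2.5,"gripper":-1}
    - {"rx":0,"ry":0,"rz":0,"dx":0,"dy":0,"dz":0,"gripper":-1}

```text
clock: 17.27
tcp_pos: [0.474, -0.029, 0.1033]
orientation: [-2.063, -2.369, -0.0]
contact_force: [0.7, 0.2, -0.8]
grip_width: 0.0477
gripper_force: 62.1
```

Emit:
step_arm:
  moves:
    - {"rx":0,"ry":0,"rz":0,"dx":0.4,"dy":0.8,"dz":1.5,"gripper":-1}
    - {"rx":0,"ry":0,"rz":0,"dx":0,"dy":0,"dz":1.5,"gripper":-1}
    - {"rx":0,"ry":0,"rz":0,"dx":0,"dy":0,"dz":0,"gripper":-1}

```text
clock: 17.65
tcp_pos: [0.4747, -0.0286, 0.1002]
orientation: [-2.063, -2.369, 0.001]
contact_force: [-0.7, -0.3, 0.3]
grip_width: 0.0475
gripper_force: 62.5
```

Emit:
step_arm:
  moves:
    - {"rx":0,"ry":0,"rz":0,"dx":0,"dy":0,"dz":0.5,"gripper":-1}
    - {"rx":0,"ry":0,"rz":0,"dx":0,"dy":0,"dz":0.5,"gripper":-1}
    - {"rx":0,"ry":0,"rz":0,"dx":0,"dy":0,"dz":0,"gripper":-1}

```text
clock: 18.02
tcp_pos: [0.4747, -0.0286, 0.0996]
orientation: [2.063, 2.369, -0.001]
contact_force: [-2.2, -0.8, 6.1]
grip_width: 0.0477
gripper_force: 62.8
```

The stop height is the same on the second try, so it is a true seat. I'll press to 10 N net and hold.

Emit:
step_arm:
  moves:
    - {"rx":0,"ry":0,"rz":0,"dx":0,"dy":0,"dz":0.4,"gripper":-1}
    - {"rx":0,"ry":0,"rz":0,"dx":0,"dy":0,"dz":0,"gripper":-1}

```text
clock: 18.27
tcp_pos: [0.4748, -0.0286, 0.0993]
orientation: [2.063, 2.369, -0.001]
contact_force: [-3.3, -0.3, 7.6]
grip_width: 0.048
gripper_force: 63.0
```

Emit:
step_arm:
  moves:
    - {"rx":0,"ry":0,"rz":0,"dx":0,"dy":0,"dz":0.1,"gripper":-1}
    - {"rx":0,"ry":0,"rz":0,"dx":0,"dy":0,"dz":0,"gripper":-1}
    - {"rx":0,"ry":0,"rz":0,"dx":0,"dy":0,"dz":0,"gripper":-1}

```text
clock: 18.65
tcp_pos: [0.4748, -0.0286, 0.0993]
orientation: [2.063, 2.369, -0.001]
contact_force: [-3.2, -0.1, 8.7]
grip_width: 0.0475
gripper_force: 63.0
```

Emit:
step_arm:
  moves:
    - {"rx":0,"ry":0,"rz":0,"dx":0,"dy":0,"dz":0,"gripper":-1}
    - {"rx":0,"ry":0,"rz":0,"dx":0,"dy":0,"dz":0,"gripper":-1}
    - {"rx":0,"ry":0,"rz":0,"dx":0,"dy":0,"dz":0,"gripper":-1}

```text
clock: 19.02
tcp_pos: [0.4748, -0.0286, 0.0993]
orientation: [2.063, 2.369, -0.001]
contact_force: [-3.7, -1.1, 8.1]
grip_width: 0.0475
gripper_force: 63.0
```

Emit:
step_arm:
  moves:
    - {"rx":0,"ry":0,"rz":0,"dx":0,"dy":0,"dz":0,"gripper":-1}
    - {"rx":0,"ry":0,"rz":0,"dx":0,"dy":0,"dz":0,"gripper":-1}

```text
clock: 19.27
tcp_pos: [0.4748, -0.0286, 0.0993]
orientation: [2.063, 2.369, -0.001]
contact_force: [-2.2, -0.7, 8.4]
grip_width: 0.0476
gripper_force: 63.0
```

Pressed at about 10 N for over 0.5 s. I'll lift it off and head for the red tray.

Emit:
step_arm:
  moves:
    - {"rx":0,"ry":0,"rz":0,"dx":0,"dy":0,"dz":-2,"gripper":-1}
    - {"rx":0,"ry":0,"rz":0,"dx":0,"dy":0,"dz":-4,"gripper":-1}
    - {"rx":0,"ry":0,"rz":0,"dx":0,"dy":0,"dz":-8,"gripper":-1}
    - {"rx":0,"ry":0,"rz":0,"dx":0,"dy":0,"dz":-12,"gripper":-1}
    - {"rx":0,"ry":0,"rz":0,"dx":0,"dy":0,"dz":-15,"gripper":-1}
    - {"rx":0,"ry":0,"rz":0,"dx":0,"dy":0,"dz":-15,"gripper":-1}
    - {"rx":0,"ry":0,"rz":0,"dx":0,"dy":0,"dz":-10,"gripper":-1}
    - {"rx":0,"ry":0,"rz":0,"dx":0,"dy":0,"dz":0,"gripper":-1}
    - {"rx":0,"ry":0,"rz":0,"dx":0,"dy":0,"dz":0,"gripper":-1}

```text
clock: 20.4
tcp_pos: [0.4745, -0.0287, 0.1645]
orientation: [-2.063, -2.368, 0.001]
contact_force: [1.3, 0.6, -2.0]
grip_width: 0.0474
gripper_force: 62.2
```

```bash
python3 - <<'E'
from h import *
plan(.601,.133,.165,7.76)
print(at("top",340.5,205.5,.009))
im=r.grab_frame("wrist"); cv2.imwrite("pics/w6.png",im)
h=cv2.cvtColor(im,cv2.COLOR_BGR2HSV); m=cv2.inRange(h,(0,190,90),(5,255,255))
k,l,st,ce=cv2.connectedComponentsWithStats(m); i=1+st[1:,4].argmax(); print(st[i])
b=cv2.boxPoints(cv2.minAreaRect(np.argwhere(l==i)[:,::-1].astype(np.float32))); W=np.array([at("wrist",*p,.008) for p in b]); print(b,W,W.mean(0))
E
```

```text
tcp [ 0.4745 -0.0287  0.1645] tooly ang 7.87 tilt 0.03
shift mm [142.8 147.4  -0.6]
rz (tool z down) deg 0.11320046646892479
[0.60195386 0.13417722 0.009     ]
[  392     0   150    90 10209]
[[ 3.9150009e+02  7.3499992e+01]
 [ 4.0478006e+02 -1.9459997e+01]
 [ 5.4114001e+02  1.9996643e-02]
 [ 5.2786011e+02  9.2979988e+01]] [[0.55334941 0.08540839 0.008     ]
 [0.54723411 0.14879797 0.008     ]
 [0.65186454 0.15056363 0.008     ]
 [0.66693538 0.08624486 0.008     ]] [0.60484586 0.11775372 0.008     ]
```

Emit:
step_arm:
  moves:
    - {"rx":0,"ry":0,"rz":0,"dx":14,"dy":14,"dz":0,"gripper":-1}
    - {"rx":0,"ry":0,"rz":0,"dx":25,"dy":25,"dz":0,"gripper":-1}
    - {"rx":0,"ry":0,"rz":0,"dx":30,"dy":30,"dz":0,"gripper":-1}
    - {"rx":0,"ry":0,"rz":0,"dx":30,"dy":30,"dz":0,"gripper":-1}
    - {"rx":0,"ry":0,"rz":0,"dx":25,"dy":27,"dz":10,"gripper":-1}
    - {"rx":0,"ry":0,"rz":0,"dx":15,"dy":17,"dz":20,"gripper":-1}
    - {"rx":0,"ry":0,"rz":0,"dx":5,"dy":5.5,"dz":20,"gripper":-1}
    - {"rx":0,"ry":0,"rz":0,"dx":0,"dy":0,"dz":10,"gripper":-1}
    - {"rx":0,"ry":0,"rz":0,"dx":0,"dy":0,"dz":0,"gripper":-1}
    - {"rx":0,"ry":0,"rz":0,"dx":0,"dy":0,"dz":0,"gripper":-1}

```text
clock: 21.7
tcp_pos: [0.6023, 0.1336, 0.1054]
orientation: [2.064, 2.367, 0.0]
contact_force: [0.4, -0.6, -1.6]
grip_width: 0.0476
gripper_force: 62.1
```

```bash
python3 - <<'E'
from h import *
plan(.602,.134,.0295,7.76); o=r.get_obs(); print(o['clock'],o['contact_force'])
im=r.grab_frame("wrist"); cv2.imwrite("pics/w7.png",im)
s=.046
for d in(.05,):
    P=np.array([[.602+a*d,.134+b*d,.009] for a,b in((1,1),(1,-1),(-1,-1),(-1,1))]); cv2.polylines(im,[np.round(proj("wrist",P)*8).astype(np.int32)],True,(0,255,0),1,shift=3)
cv2.imwrite("pics/w7c.png",im)
E
```

```text
tcp [0.6023 0.1336 0.1054] tooly ang 7.82 tilt 0.05
shift mm [ 0.5 -0.3 75.9]
rz (tool z down) deg 0.06024651445569873
21.7 [ 0.38636346 -0.56559544 -1.61718749]
```

View pics/w7c.png

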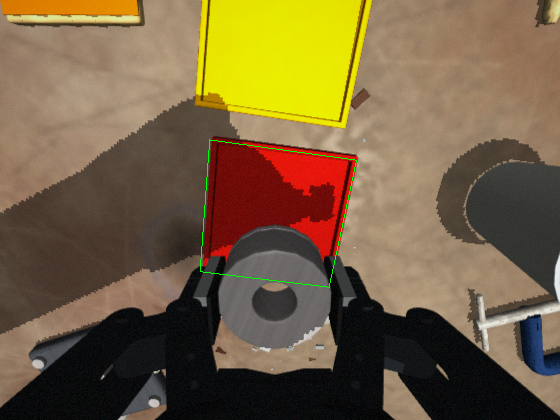

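The predicted tray outline matches the red tray to about 2 px, and the cup is well clear. I'll lower it.

Emit:
step_arm:
  moves:
    - {"rx":0,"ry":0,"rz":0,"dx":1,"dy":0,"dz":15,"gripper":-1}
    - {"rx":0,"ry":0,"rz":0,"dx":0,"dy":0,"dz":20,"gripper":-1}
    - {"rx":0,"ry":0,"rz":0,"dx":0,"dy":0,"dz":20,"gripper":-1}
    - {"rx":0,"ry":0,"rz":0,"dx":0,"dy":0,"dz":10,"gripper":-1}
    - {"rx":0,"ry":0,"rz":0,"dx":0,"dy":0,"dz":5,"gripper":-1}
    - {"rx":0,"ry":0,"rz":0,"dx":0,"dy":0,"dz":3,"gripper":-1}
    - {"rx":0,"ry":0,"rz":0,"dx":0,"dy":0,"dz":0,"gripper":-1}
    - {"rx":0,"ry":0,"rz":0,"dx":0,"dy":0,"dz":0,"gripper":-1}

```text
clock: 22.75
tcp_pos: [0.6024, 0.1355, 0.0323]
orientation: [2.063, 2.368, 0.001]
contact_force: [-0.1, 0.1, -1.7]
grip_width: 0.0478
gripper_force: 62.1
```

Emit:
step_arm:
  moves:
    - {"rx":0,"ry":0,"rz":0,"dx":0,"dy":0,"dz":1,"gripper":-1}
    - {"rx":0,"ry":0,"rz":0,"dx":0,"dy":0,"dz":1,"gripper":-1}
    - {"rx":0,"ry":0,"rz":0,"dx":0,"dy":0,"dz":0,"gripper":-1}

```text
clock: 23.12
tcp_pos: [0.602, 0.1354, 0.0297]
orientation: [-2.064, -2.369, 0.0]
contact_force: [0.8, 0.2, -2.1]
grip_width: 0.0479
gripper_force: 62.1
```

Emit:
step_arm:
  moves:
    - {"rx":0,"ry":0,"rz":0,"dx":0,"dy":0,"dz":0.5,"gripper":-1}
    - {"rx":0,"ry":0,"rz":0,"dx":0,"dy":0,"dz":0.5,"gripper":-1}
    - {"rx":0,"ry":0,"rz":0,"dx":0,"dy":0,"dz":0,"gripper":-1}

```text
clock: 23.5
tcp_pos: [0.6021, 0.1354, 0.0291]
orientation: [2.063, 2.369, -0.0]
contact_force: [-1.6, -0.7, 2.3]
grip_width: 0.0473
gripper_force: 62.6
```

Emit:
step_arm:
  moves:
    - {"rx":0,"ry":0,"rz":0,"dx":0,"dy":0,"dz":0,"gripper":0.2}
    - {"rx":0,"ry":0,"rz":0,"dx":0,"dy":0,"dz":0,"gripper":0.28}
    - {"rx":0,"ry":0,"rz":0,"dx":0,"dy":0,"dz":0,"gripper":0.28}
    - {"rx":0,"ry":0,"rz":0,"dx":0,"dy":0,"dz":0,"gripper":0.28}

```text
clock: 24.0
tcp_pos: [0.6021, 0.1354, 0.0288]
orientation: [2.064, 2.369, 0.0]
contact_force: [0.4, 0.1, -0.5]
grip_width: 0.0548
gripper_force: 0.0
```

Emit:
step_arm:
  moves:
    - {"rx":0,"ry":0,"rz":0,"dx":0,"dy":0,"dz":-3,"gripper":0.28}
    - {"rx":0,"ry":0,"rz":0,"dx":0,"dy":0,"dz":-8,"gripper":0.28}
    - {"rx":0,"ry":0,"rz":0,"dx":0,"dy":0,"dz":-20,"gripper":0.35}
    - {"rx":0,"ry":0,"rz":0,"dx":0,"dy":0,"dz":-35,"gripper":0.6}
    - {"rx":0,"ry":0,"rz":0,"dx":0,"dy":0,"dz":-40,"gripper":0.6}
    - {"rx":0,"ry":0,"rz":0,"dx":-20,"dy":0,"dz":-40,"gripper":0.6}
    - {"rx":0,"ry":0,"rz":0,"dx":-20,"dy":-20,"dz":-20,"gripper":0.6}
    - {"rx":0,"ry":0,"rz":0,"dx":0,"dy":0,"dz":0,"gripper":0.6}
    - {"rx":0,"ry":0,"rz":0,"dx":0,"dy":0,"dz":0,"gripper":0.6}

```text
clock: 25.12
tcp_pos: [0.5877, 0.0934, 0.1954]
orientation: [2.063, 2.369, 0.001]
contact_force: [0.2, 0.0, 0.1]
grip_width: 0.0683
gripper_force: 0.0
```

```bash
python3 - <<'E'
from h import *
w=r.grab_frame("wrist"); s=r.grab_frame("scene")
cv2.imwrite("pics/f.png",np.hstack([cv2.resize(w,(400,300)),cv2.resize(s,(400,300))]))
print(r.get_obs()['clock'])
E
```

```text
25.225
```

View pics/f.png

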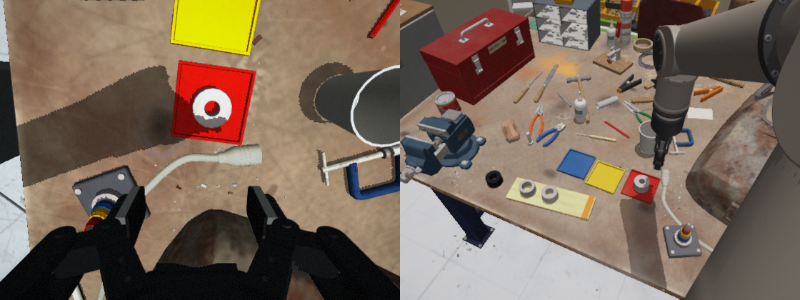

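The ring lies flat in the red tray (left panel, 211,105). The other two rings and the cup are where they were, and the gripper is clear.

```bash
python3 -c "
from bench import r
print(r.hand_in())"
```

```text
the job is handed in; nothing more can be done
None
```

The ring next to the orange end stopped on the red step, was pressed there at about 10 N for over half a second, and now lies flat in the red tray; the job is handed in at about 25 s of the 51 s allowed.

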